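# Seat the test-panel carrier on the sloping examination stand

## Task

Set the aluminium test-panel carrier on the sloping examination stand, lower edge along the ledge and the plate's hole towards the top, and nudge it sideways until the hole drops over the stand's locating pin, so that the plate lies flat on the board and is let go. The pin can be anywhere along its short slot, so feel for it. Do not slam the carrier on the stand, and leave the two jars and the dropper bottle where they stand.

Things in the scene. Friction and masses are not known exactly. Their poses are not given: they have to be found in the camera images.
- carrier_mid (a point): Loose carrier, 0.25 to 0.5 kg, at first flat on the worktop: aluminium plate 100 (x) x 160 (y) x 10 mm; 3 mm painted panels on top, from 20 mm either side of the middle line. This point: over the plate's centre, 22 mm above its underside. z: plate normal, up; +x: towards the edge with the hole.
- carrier_rib (a point): Middle of the carrier's wooden lifting rib, to be grasped across y: 54 (x) x 16 (y) x 34 (z) mm, from 10 to 44 mm above the plate's underside. This point lies 27 mm above the underside and 6 mm from the plate's centre, away from the hole. Axes as the carrier.
- carrier_hole (a point): Centre of the through hole (14 mm diameter) at the plate's underside: 34 mm along +x from the plate's centre, 16 mm from the plate's edge, which is the upper edge once on the stand. Axes as the carrier.
- stand_board: Fixed white sloping board, 140 (x) x 220 (y) mm, rising at 30 degrees away from the robot. Origin: centre of its top face, 65 mm above the worktop; x points up the slope, y level to the left along the ledge, z is the outward normal. The ledge, 10 mm high, runs along the lower edge, its inner face at x = -55 mm.
- slot_mid (a point): Middle of the dark slot in the board's face, at board x = +30 mm, y = 0. The brass locating pin stands fixed and square to the board, 10 mm diameter, tapering over its last 3.5 mm to a 4 mm tip, 8 mm tall, anywhere up to 15 mm either side of this point along board y; where is not measured.
- ledge_mid (a point): Middle of the ledge's inner face, on the board's surface. With its lower edge here and the pin under the plate beside the hole, the plate rests with the hole end lifted, about 5.5 degrees out of parallel to the board, and stays put when let go if the hole is within 40 mm of the pin; it lies flat once the hole has dropped over the pin.
- jar_dark: Bystander: pigment jar with black cap, 57 mm across, 70 mm tall; origin at the centre of its underside.
- jar_white: Bystander: jar with white cap, 60 mm across, 75 mm tall; origin at the centre of its underside.
- dropper: Bystander: small amber-pink bottle with a black dropper cap, 37 mm across, 108 mm tall; origin at the centre of its underside.

How it is judged:
By the outcome, as a careful person would: the job done as asked, in the order asked, and still so for the second after the job is handed in, with the robot touching nothing.
It also fails if it takes over 48 s, if anything falls off the work surface, if the arm or the gripper's body presses on something with over 40 N, if the wrist force passes 120 N, or if a joint passes its speed limit or range.

## Robot

A 7-joint arm with a two-finger parallel gripper is mounted at the origin on a cart in front of the work surface, level with it; the furniture and walls round the work are solid. World frame = base frame: x ahead of the robot, y to its left, z up, the work surface at z = 0. Lengths are in m, angles in rad, forces in N, time in s.
With the tool pointing down it reaches from about 0.425 to 0.875 m from the base axis. Payload 4.7 kg.
Tool frame: the origin (TCP) lies midway between the tips of the shut fingers; the grasp point (between the pads) lies 19 mm behind it (ctrl.grip_point_offset is the distance from the TCP to the grasp point, in m); z points along the fingers, y is the direction in which the jaws open and shut (so a half turn about z gives the same grasp; the last joint's range is limited). The gripper opens to 85 mm and grips with 20 to 120 N. Pads are 22 mm wide; open, the fingers measure 114 mm over their backs; the gripper's body (76 mm by 85 mm) begins 54 mm behind the grasp point. The pads swing forward as they close: fully open they stand 13 mm farther back than shut.
Start: joints at [-1.182, 0.321, -0.07, 1.45, 0.023, 1.371, -0.057], TCP at [0.238, 0.605, 0.231] pointing down, gripper open.
Joint ranges: [-2.86, 2.86], [-0.3, 2.09], [-1.38, 1.24], [0.06, 2.45], [-1.56, 4.7], [0.09, 2.05], [-2.69, 2.69]. Speed limits (rad/s): [2.57, 2.57, 3.14, 3.14, 3.14, 3.14, 3.14].

## Interface

Orientations are given as a unit quaternion [x, y, z, w].
In Python, from bench import ctrl gives the robot as it stands. Calls block until the motion is done:
- ctrl.move_to(position, orientation): joint-space move of the TCP to a pose.
- ctrl.move_straight(position, rotation=None, velocity=0.15): straight line of the TCP; rotation=None keeps the orientation; velocity is the mean speed in m/s.
- ctrl.move_joints(angles): joint-space move.
- ctrl.command_gripper(opening, newtons=None): finger opening in m; newtons is the grip in N (None keeps the last); returns when the fingers have stopped.
- ctrl.dwell(seconds).
- ctrl.inverse_kinematics(position, orientation): joint angles nearest the present ones, or None.
- ctrl.sense(): the state.
- ctrl.snapshot(name): name is "scene" or "top"; returns a dict with "image" (420x560x3 uint8, red, green, blue), "z_map" (420x560 float32, m along the optical axis (not along the pixel's ray), 0 where there is no reading), "fov_y" (degrees; the focal length in pixels is half the picture's height over the tangent of half this angle, whatever the lens; pixels are square), "cx", "cy" (the principal point, pixels), "pose" (4x4, takes a point from camera to world coordinates). Camera axes: x right, y down, z forward; pixel columns grow to the right and rows downward; lengths in m; the calibration is good to about 2 mm. A picture is of the moment at which its call begins.
A pose or a line that the arm cannot do raises ctrl.IKError and nothing moves.
- ctrl.close_job(): hands the job in, once; it reports no verdict.
Trained networks look in a picture, given as the dict that the camera call returned (one of the last four; its "shot" number tells which), for a name from the list of things; names that differ only in an ending like _2 or _b are one class to them, and where a whole thing is asked for, a point or a joint stands for the part that bears it (a point fixed in the world has none). Each returns a list of dicts, best first, with "score" (0 to 1); they miss things now and then, are a little off and sometimes report something else, mostly with a low value. They report only what shows in the picture. A call takes as long as a camera call.
- ctrl.regions_of(picture, query): "mask" (420x560 bool, what is visible of it) and "position" ([column, row] in pixels, amid what is visible of it).
The state is a dict: "time": time; "joints": joint angles; "qd": joint speeds; "joint_efforts": joint torques, N m; "ee_pos": TCP position; "orientation": TCP orientation; "force": force on the tool from outside, world axes, zero at the start; "torque": the same for the moment, N m; "finger_gap": finger opening in m.
Only numpy, scipy, OpenCV 4.12 (cv2) and the standard library are available. Lean on these libraries where they do the work, as an engineer would, in place of code of your own. Each camera call takes 0.05 s, during which the arm holds its last target. There are 200 camera calls.

## Working session

There is one attempt and no reset: what is moved stays moved. The work goes in short steps, each a Python script; the robot and the scene stay as the last script left them, time stands still between calls to the robot, and variables do not carry over. Pictures are saved under pics/ and viewed, about 8 in all and at most 12, crops included, and the job is handed in when it is done.

```bash
mkdir -p pics; ls
cat > h.py <<'E'
import numpy as np, cv2
from bench import ctrl
def K(p):
    f=p["image"].shape[0]/2/np.tan(np.radians(p["fov_y"])/2); return f,p["cx"],p["cy"]
def cloud(p):
    f,cx,cy=K(p); z=p["z_map"]; v,u=np.mgrid[:z.shape[0],:z.shape[1]]
    P=np.stack([(u-cx)/f*z,(v-cy)/f*z,z],-1); T=np.array(p["pose"]); W=P@T[:3,:3].T+T[:3,3]
    W[z<=0]=np.nan; return W
def save(p,n): cv2.imwrite(f"pics/{n}.png",p["image"][:,:,::-1])
E
python3 - <<'E'
from h import *
ps={n:ctrl.snapshot(n) for n in("scene","top")}
for n,p in ps.items():
    print(n,p["fov_y"],p["cx"],p["cy"],np.round(p["pose"],3).tolist()); W=cloud(p)
    for q in["carrier_mid","carrier_rib","carrier_hole","stand_board","slot_mid","ledge_mid","jar_dark","jar_white","dropper"]:
        for r in ctrl.regions_of(p,q)[:2]:
            c=W[r["mask"]]; print(q,round(r["score"],2),np.round(r["position"]),r["mask"].sum(),np.round(np.nanmedian(c,0),3),np.round(np.nanpercentile(c,2,axis=0),3),np.round(np.nanpercentile(c,98,axis=0),3))
cv2.imwrite("pics/a.png",cv2.resize(np.hstack([ps["scene"]["image"],ps["top"]["image"]])[:,:,::-1],(800,300)))
save(ps["top"],"top0");save(ps["scene"],"sc0")
print(ctrl.sense(),ctrl.grip_point_offset)
E
```

```text
pics
scene 52.88732426355403 285.1991671902267 202.57783220795696 [[0.883, -0.331, 0.334, 0.215], [-0.47, -0.59, 0.656, -0.442], [-0.02, -0.736, -0.677, 0.737], [0.0, 0.0, 0.0, 1.0]]
carrier_mid 0.93 [326. 352.] 4535 [ 0.443 -0.13   0.013] [ 0.388 -0.199  0.006] [ 0.505 -0.045  0.045]
carrier_mid 0.49 [294. 200.] 4979 [0.568 0.218 0.064] [0.472 0.119 0.03 ] [0.66  0.326 0.099]
carrier_rib 0.97 [320. 351.] 4713 [ 0.443 -0.13   0.013] [ 0.387 -0.2    0.001] [ 0.506 -0.043  0.045]
carrier_hole 0.75 [321. 350.] 4633 [ 0.443 -0.13   0.013] [ 0.388 -0.2    0.002] [ 0.506 -0.043  0.045]
stand_board 0.87 [294. 201.] 5030 [0.568 0.218 0.064] [0.472 0.119 0.029] [0.661 0.326 0.099]
slot_mid 0.87 [292. 197.] 4967 [0.568 0.218 0.064] [0.472 0.119 0.031] [0.659 0.324 0.099]
slot_mid 0.58 [362. 239.] 862 [0.646 0.033 0.054] [0.628 0.018 0.006] [0.677 0.065 0.073]
ledge_mid 0.78 [290. 199.] 4888 [0.568 0.218 0.064] [0.474 0.119 0.031] [0.658 0.324 0.098]
jar_dark 0.97 [366. 239.] 843 [0.646 0.033 0.054] [0.628 0.018 0.006] [0.676 0.065 0.073]
jar_white 0.93 [211. 163.] 674 [0.447 0.453 0.054] [0.42
[... 1370 characters left out ...]
 array([-1.18189242,  0.32099228, -0.07007701,  1.45049345,  0.0226131 ,
        1.37080243, -0.05690049]), 'qd': array([ 4.05843072e-04, -5.18208364e-05,  2.34282335e-04,  9.34194819e-04,
        2.35632816e-04,  1.63034734e-03, -2.47008083e-03]), 'joint_efforts': array([ 1.83342945e-05, -4.93398750e+01, -3.81236477e-01, -3.14573908e+01,
        1.33376423e-02,  1.44489364e-03, -2.31187272e-06]), 'ee_pos': array([0.23800709, 0.6048811 , 0.23135666]), 'orientation': array([1.86307376e-01, 9.82491506e-01, 3.96023641e-05, 4.00522468e-05]), 'force': array([-0.14423369,  0.28392616, -0.42690648]), 'torque': array([ 0.05881498, -0.00207932,  0.00380717]), 'finger_gap': 0.08519679360231318} 0.0187
```

Run:
```python
from h import *
for n in("top","scene"):
    p=ctrl.snapshot(n);W=cloud(p)
    m=ctrl.regions_of(p,"carrier_rib")[0]["mask"]|ctrl.regions_of(p,"carrier_mid")[0]["mask"]; m=cv2.dilate(m.astype(np.uint8),np.ones((5,5)))>0
    near=m
    c=W[near&(W[...,2]>.035)&(W[...,2]<.06)][:,:2].astype(np.float32); print(n,"rib",len(c),cv2.minAreaRect(c), "z",np.nanmedian(W[near&(W[...,2]>.035)][:,2]))
    c=W[near&(W[...,2]>.006)&(W[...,2]<.02)]; print("plate",cv2.minAreaRect(c[:,:2].astype(np.float32)),np.median(c[:,2]))
    w=W[(W[...,1]<-.25)&(abs(W[...,0]-.5)<.15)]; print("table z",np.nanmedian(w[:,2]) if len(w) else None)
    b=ctrl.regions_of(p,"stand_board")[0]["mask"]; P=W[b]; P=P[np.isfinite(P[:,0])]
    k=np.ones(len(P),bool)
    for _ in range(8):
        o=P[k].mean(0); nn=np.linalg.svd(P[k]-o,full_matrices=False)[2][2]; nn*=np.sign(nn[2]); k=abs((P-o)@nn)<.003
    print("board n",nn,"tilt",np.degrees(np.arccos(nn[2])),"yaw up",np.degrees(np.arctan2(-nn[1],-nn[0])),k.sum())
    y=np.cross([0,0,1],-nn*[1,1,0]);y/=np.linalg.norm(y); x=np.cross(y,nn)
    q=P[k]-o; print("ext x",np.percentile(q@x,[.5,99.5]),"y",np.percentile(q@y,[.5,99.5]),"o",o)
    hi=P[((P-o)@nn>.004)&((P-o)@x<-.03)]-o; print("ledge",len(hi),np.percentile(hi@x,[1,50,99]),np.percentile(hi@y,[1,99]),np.percentile(hi@nn,[5,95]))
    hi=P[((P-o)@nn>.004)&((P-o)@x>-.0)]-o; print("pin",len(hi), (hi@np.c_[x,y,nn]).mean(0) if len(hi) else "")
    R=cv2.minAreaRect((q@np.c_[x,y]).astype(np.float32));print(R)
    im=p["image"][:,:,::-1]
    def crop(mm,nm):
        v,u=np.where(mm); s=im[max(v.min()-8,0):v.max()+8,max(u.min()-8,0):u.max()+8]; f=min(400/s.shape[1],400/s.shape[0]); o=np.zeros((400,400,3),np.uint8); s=cv2.resize(s,None,fx=f,fy=f,interpolation=cv2.INTER_CUBIC)[:400,:400]; o[:s.shape[0],:s.shape[1]]=s; return o
    cv2.imwrite(f"pics/c_{n}.png",np.hstack([crop(m,""),crop(b,"")]))
```

```text
top rib 187 ((0.4405371844768524, -0.11771620810031891), (0.05308188498020172, 0.016584385186433792), 17.301794052124023) z 0.04299953932670353
plate ((0.44610512256622314, -0.11636814475059509), (0.10042572021484375, 0.16128312051296234), 16.357961654663086) 0.011301848630138167
table z -1.4175599582610943e-05
board n [-0.39679549 -0.30460293  0.86589283] tilt 30.015188331649053 yaw up 37.51190811143072 4848
ext x [-0.06480102  0.06145779] y [-0.10865551  0.10857504] o [0.57119238 0.23285332 0.06938311]
ledge 480 [-0.07375337 -0.06699436 -0.04171485] [-0.10681041  0.10753758] [0.00444007 0.01258108]
pin 29 [0.03099462 0.00995014 0.00482547]
((-0.001965843141078949, 7.340312004089355e-05), (0.12859362363815308, 0.22001533210277557), 0.018524153158068657)
scene rib 287 ((0.44102615118026733, -0.12135940790176392), (0.054508328437805176, 0.017260106280446053), 14.280647277832031) z 0.044028107989642296
plate ((0.44714510440826416, -0.1184740662574768), (0.1021832749247551, 0.16118372976779938), 16.418106079101562) 0.01241414819617015
table z 0.0595237151197856
board n [-0.39838876 -0.30373976  0.86546436] tilt 30.06422875418426 yaw up 37.32264066556927 4181
ext x [-0.07314972  0.06522805] y [-0.10446538  0.11257498] o [0.57126333 0.22375661 0.0672466 ]
ledge 423 [-0.06912803 -0.06406709 -0.03860053] [-0.10422426  0.109068  ] [0.00501958 0.01229675]
pin 21 [0.03256699 0.01377689 0.00478746]
((-0.003727860748767853, 0.004398375749588013), (0.1403949111700058, 0.2208976149559021), 0.1911865621805191)
```

View pics/a.png

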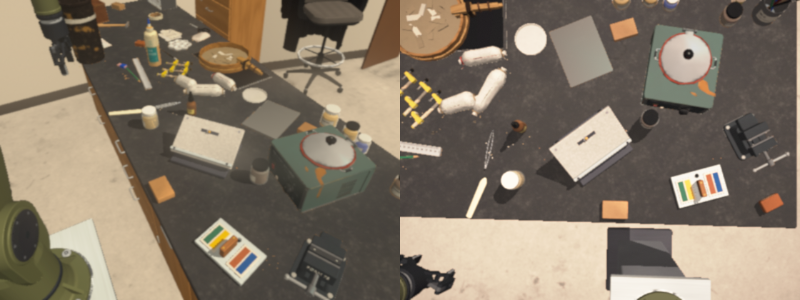

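View pics/c_top.png

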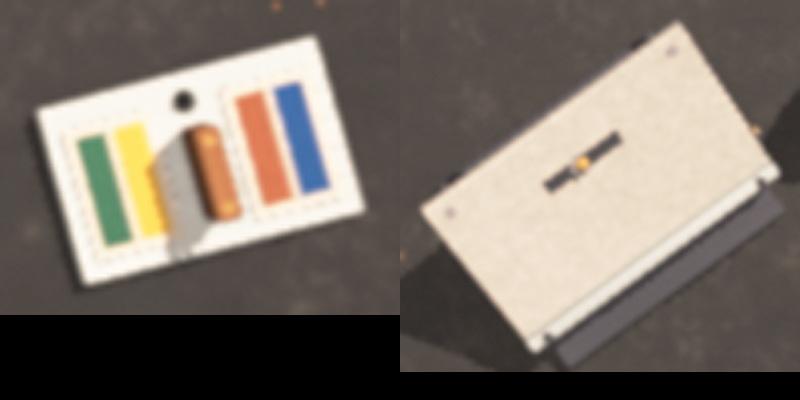

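View pics/c_scene.png

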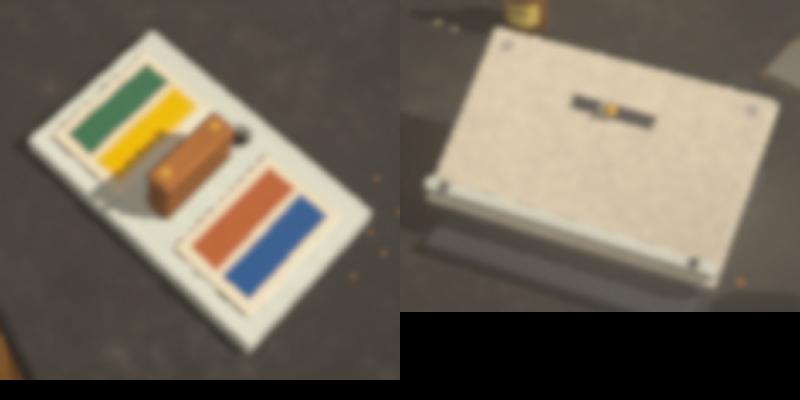

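Top crop: the hole is towards world +x (away from the robot), and the brass pin shows near the middle of the slot at crop (582,162). The slot runs from (545,187) to (620,137). The scene crop agrees. Next I'll measure the slot, pin, ledge and hole precisely in both views.

Run:
```python
from h import *
rays={}
for n in("top","scene"):
    p=ctrl.snapshot(n);W=cloud(p);f,cx,cy=K(p);T=np.array(p["pose"])
    yaw=np.radians(37.42); h=np.array([np.cos(yaw),np.sin(yaw),0]); c,s=np.cos(np.pi/6),.5
    x=np.append(h[:2]*c,s); nn=np.append(-h[:2]*s,c); y=np.array([-h[1],h[0],0])
    b=ctrl.regions_of(p,"stand_board")[0]["mask"].astype(np.uint8); b=cv2.morphologyEx(b,cv2.MORPH_CLOSE,np.ones((9,9)))
    P=W[b>0];P=P[np.isfinite(P[:,0])]; d=np.median(P@nn); 
    # ref point on plane at z=.065
    print(n,"plane d",d,"p5/95",np.percentile(P@nn-d,[5,25,75,95]))
    A=np.array([.57,.228,0]); A[2]=(d-A@nn)/nn[2]
    def plane(u,v,off=0):
        r=T[:3,:3]@np.array([(u-cx)/f,(v-cy)/f,1]); o=T[:3,3]; return o+r*((d+off-o@nn)/(r@nn))
    hsv=cv2.cvtColor(p["image"],cv2.COLOR_RGB2HSV).astype(int); g=cv2.cvtColor(p["image"],cv2.COLOR_RGB2GRAY)
    Q=(W-A)@np.c_[x,y,nn]
    inner=cv2.erode(b,np.ones((13,13)))>0
    inner&=(Q[...,0]>.0)&(Q[...,0]<.06)&(abs(Q[...,1])<.05)
    gold=inner&(hsv[...,1]>110)&(hsv[...,2]>110); dark=inner&(g<120)
    for nm,m in(("gold",gold),("slot",dark|gold)):
        v,u=np.where(m); 
        if len(u)==0: print(nm,0);continue
        q=np.array([(plane(a,bb,.006 if nm=="gold" else 0)-A)@np.c_[x,y] for a,bb in zip(u,v)])
        print(nm,len(u),"mean",q.mean(0),"ext",q.min(0),q.max(0)," px",u.mean(),v.mean())
        rays[n,nm]=(T[:3,3],T[:3,:3]@np.array([((u.min()+u.max())/2-cx)/f if nm=="slot" else (u.mean()-cx)/f,((v.min()+v.max())/2-cy)/f if nm=="slot" else (v.mean()-cy)/f,1]))
    # board depth-based extents & ledge in A frame
    bb=b>0; on=bb&(abs(Q[...,2])<.003); print("A",A,"board y ext",np.nanpercentile(Q[on][:,1],[.3,99.7]),"x ext",np.nanpercentile(Q[on][:,0],[.3,99.7]))
    le=bb&(Q[...,2]>.006)&(Q[...,0]<-.03); print("ledge top x",np.nanpercentile(Q[le][:,0],[2,50,98]),"z",np.nanpercentile(Q[le][:,2],[50,95]),"y",np.nanpercentile(Q[le][:,1],[1,99]))
    # carrier hole
    m=cv2.dilate(ctrl.regions_of(p,"carrier_mid")[0]["mask"].astype(np.uint8),np.ones((3,3)))>0
    hh=np.array([.4466+.034*np.cos(.286),-.1174+.034*np.sin(.286)])
    k=(np.hypot(W[...,0]-hh[0],W[...,1]-hh[1])<.014)&(g<90)
    v,u=np.where(k); r=[]
    for a,b2 in zip(u,v):
        q=T[:3,:3]@np.array([(a-cx)/f,(b2-cy)/f,1]); r.append((T[:3,3]+q*((.01-T[2,3])/q[2]))[:2])
    r=np.array(r); print("hole",len(r),r.mean(0) if len(r) else None,"pred",hh)
    if len(u): rays[n,"hole"]=(T[:3,3],T[:3,:3]@np.array([(u.mean()-cx)/f,(v.mean()-cy)/f,1]))
for nm in("gold","slot","hole"):
    try:
        (o1,r1),(o2,r2)=rays["top",nm],rays["scene",nm]; t=np.linalg.lstsq(np.c_[r1,-r2],o2-o1,rcond=None)[0]; a,b=o1+t[0]*r1,o2+t[1]*r2; print("tri",nm,(a+b)/2,"gap",np.linalg.norm(a-b), "board",((a+b)/2-A)@np.c_[x,y,nn])
    except KeyError: pass
```

```text
top plane d -0.2373787279805765 p5/95 [-0.00353262 -0.00133822  0.00142544  0.00835506]
gold 13 mean [0.02726276 0.00399692] ext [ 0.02367071 -0.00016982] [0.03072877 0.00758699]  px 260.61538461538464 193.3846153846154
slot 69 mean [0.02537635 0.00295102] ext [ 0.02106455 -0.02611101] [0.02885293 0.03276671]  px 260.84057971014494 192.85507246376812
A [0.57       0.228      0.06725144] board y ext [-0.10571057  0.1121427 ] x ext [-0.06085867  0.06625276]
ledge top x [-0.06872258 -0.06310459 -0.05828367] z [0.00944103 0.01264274] y [-0.10314602  0.11115149]
hole 8 [ 0.47952745 -0.10615777] pred [ 0.47921892 -0.10780802]
scene plane d -0.23642456893352076 p5/95 [-0.00339549 -0.0013481   0.0013628   0.00890777]
gold 9 mean [0.02374263 0.00028013] ext [ 0.02066022 -0.00298965] [0.02682445 0.00355646]  px 293.0 184.0
slot 46 mean [0.02459096 0.00028227] ext [ 0.02155778 -0.02717951] [0.02871631 0.0291027 ]  px 293.67391304347825 184.6086956521739
A [0.57       0.228      0.06835321] board y ext [-0.10922707  0.10819939] x ext [-0.07532016  0.06374123]
ledge top x [-0.07042933 -0.06590979 -0.06059383] z [0.0096676  0.01225013] y [-0.10761022  0.10661624]
hole 6 [ 0.47879655 -0.11141509] pred [ 0.47921892 -0.10780802]
tri gold [0.58525206 0.24364043 0.08123643] gap 0.0019320700769446472 board [0.02516265 0.00315371 0.00034861]
tri slot [0.58721427 0.24425682 0.07841962] gap 0.0014580495342337483 board [ 0.02542821  0.0024509  -0.00305729]
tri hole [ 0.48026349 -0.10815585  0.00366463] gap 0.0018129297203047844 board [-0.27096469 -0.21244716  0.0817456 ]
```

```bash
cat >> h.py <<'E'
from scipy.spatial.transform import Rotation as Ro
yaw=np.radians(37.42); hx=np.array([np.cos(yaw),np.sin(yaw),0])
BX=np.append(hx[:2]*np.cos(np.pi/6),.5); BN=np.append(-hx[:2]*.5,np.cos(np.pi/6)); BY=np.array([-hx[1],hx[0],0])
B=np.c_[BX,BY,BN]; BO=np.array([.57,.228,.0678])-.005*BX+.0018*BY   # board frame
TC=np.array([-.006,0,.015])   # TCP in carrier axes
SG=1
def tool(Rc):
    R=np.c_[-SG*Rc[:,0],SG*Rc[:,1],-Rc[:,2]]; return Ro.from_matrix(R).as_quat()
def on_board(ex,ey,ez,pitch=5.5):
    "TCP pose with carrier's lower underside edge middle at board (ex,ey,ez), hole end lifted by pitch deg"
    Rc=B@Ro.from_euler('y',-pitch,degrees=True).as_matrix()
    return BO+B@np.array([ex,ey,ez])+Rc@(np.array([.05,0,0])+TC), tool(Rc)
def fb():
    s=ctrl.sense(); return B.T@s["force"]
E
cat > g.py <<'E'
from h import *
import h
cy=np.radians(16.4); C=np.array([.4466,-.1174,0])
Rc=Ro.from_euler('z',cy).as_matrix()
g=C+Rc@TC
for sg in(1,-1):
    h.SG=sg
    a=ctrl.inverse_kinematics(g,tool(Rc)); p,q=on_board(-.04,-.01,.01); b=ctrl.inverse_kinematics(p,q); p2,_=on_board(-.04,-.01,.12); c=ctrl.inverse_kinematics(p2,q)
    print(sg,[None if k is None else np.round(k,2) for k in(a,b,c)], p,p2)
print(g,BO)
E
python3 g.py
```

```text
1 [array([-0.57,  0.19,  0.83,  2.16, -0.18,  0.86,  2.23]), array([ 0.84,  0.12, -1.14,  2.22, -0.38,  0.32,  2.29]), array([-0.76, -0.29,  0.47,  2.27, -0.18,  0.56,  2.08])] [0.56159202 0.21124214 0.09172292] [0.51791088 0.17782122 0.18698571]
-1 [array([-0.56,  0.19,  0.82,  2.16, -0.18,  0.86, -0.91]), array([-0.77,  0.01,  0.5 ,  2.26, -0.69,  0.36, -0.6 ]), array([-0.5 , -0.25,  0.25,  2.26, -0.33,  0.57, -0.93])] [0.56159202 0.21124214 0.09172292] [0.51791088 0.17782122 0.18698571]
[ 0.44084412 -0.11909405  0.015     ] [0.56546723 0.22679835 0.0653    ]
```

```bash
sed -i 's/^SG=1/SG=-1/' h.py
python3 - <<'E'
from h import *
Rc=Ro.from_euler('z',np.radians(16.4)).as_matrix(); g=np.array([.4466,-.1174,0])+Rc@TC; q=tool(Rc)
ctrl.move_to(g+[0,0,.2],q); s=ctrl.sense(); print(s["time"],np.round(s["joints"],2))
ctrl.move_straight(g+[0,0,.05],velocity=.25)
ctrl.move_straight(g,velocity=.08); print(ctrl.sense()["force"])
ctrl.command_gripper(.010,60); s=ctrl.sense(); print(s["time"],s["finger_gap"],s["force"],s["ee_pos"])
ctrl.move_straight(g+[0,0,.03],velocity=.1); s=ctrl.sense(); print(s["time"],s["finger_gap"],s["force"])
p=ctrl.snapshot("top");W=cloud(p)
cv2.imwrite("pics/grasp.png",np.hstack([cv2.resize(x["image"][200:400 if i else 330,a:b],(400,400))[:,:,::-1] for i,(x,a,b) in enumerate(((p,340,500),(ctrl.snapshot("scene"),220,420)))]))
E
```

```text
4.3583 [ 0.12 -0.08  0.08  1.93  0.01  1.29 -1.09]
[-0.07199938 -0.45167059 -0.43689192]
6.525 0.015201798685303943 [-0.38672488 -0.14639707  1.64246095] [ 0.44114997 -0.11931942  0.01530454]
6.975 0.01491545981495445 [-0.40170769  0.00731575 -4.17205097]
```

View pics/grasp.png

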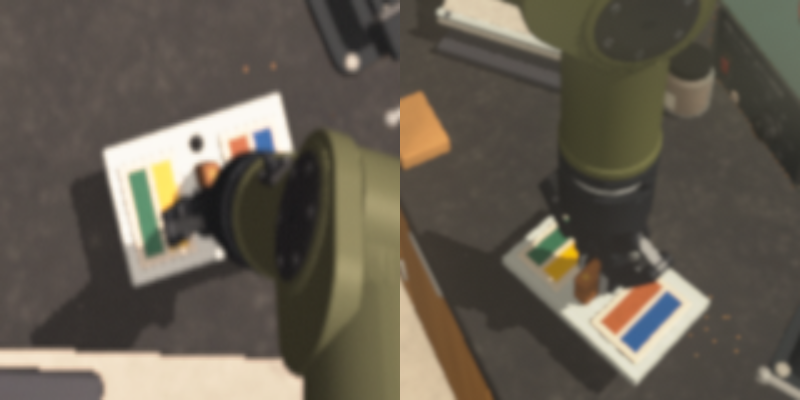

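Held securely, with a gap of 15 mm and a weight of about 3.7 N. The picture shows the plate level and lifted. Now I'll carry it over to the board.

Run:
```python
from h import *
g=ctrl.sense()["ee_pos"].copy(); g[2]=.13; ctrl.move_straight(g,velocity=.2)
p,q=on_board(-.047,-.012,.07,8); ctrl.move_straight(p,q,velocity=.2); s=ctrl.sense(); print(s["time"],np.round(s["joints"],2),s["ee_pos"]-p)
p,q=on_board(-.047,-.012,.008,8); ctrl.move_straight(p,q,velocity=.1); ctrl.dwell(.15); f0=fb(); print(ctrl.sense()["time"],"f0",f0)
ez=.008
while ez>-.005:
    ez-=.001; p,q=on_board(-.047,-.012,ez,8); ctrl.move_straight(p,q,velocity=.02); f=fb()-f0; print(round(ez,4),np.round(f,1))
    if f[2]>2.5: break
print(ctrl.sense()["time"])
ez+=.0005; ex=-.047
while ex>-.063:
    ex-=.001; p,q=on_board(ex,-.012,ez,8); ctrl.move_straight(p,q,velocity=.03); f=fb()-f0; print(round(ex,4),np.round(f,1))
    if f[0]>4: break
print(ctrl.sense()["time"],ez,ex,f0.tolist(),ctrl.sense()["ee_pos"]-p)
s=ctrl.snapshot("top");t=ctrl.snapshot("scene")
cv2.imwrite("pics/place.png",np.hstack([cv2.resize(s["image"][100:300,160:360],(400,400)),cv2.resize(t["image"][80:280,200:400],(400,400))])[:,:,::-1])
```

```text
9.4 [-0.19 -0.14 -0.03  2.3  -0.66  0.44 -0.61] [-7.65009436e-05 -3.40398728e-04  4.47834906e-06]
10.3167 f0 [-1.82121307  0.54478492 -3.84262899]
0.007 [-0.3 -0.5 -0.3]
0.006 [-0.4 -0.5 -0.1]
0.005 [ 0.3 -1.1 -1.1]
0.004 [-1.2 -1.   0. ]
0.003 [-0.4 -0.1 -0.3]
0.002 [-0.1  0.2  0.4]
0.001 [-0.3  0.2 -0.4]
0.0 [ 0.5  0.  -0.3]
-0.001 [-0.8 -0.1  8.7]
12.5667
-0.048 [-0.9 -0.2  4.3]
-0.049 [ 1.3 -0.5  4.2]
-0.05 [ 2.1 -1.3  5. ]
-0.051 [ 3.1 -1.   4.9]
-0.052 [2.4 0.1 6. ]
-0.053 [ 1.6 -1.   6.3]
-0.054 [ 4.4 -0.4  6.1]
14.3167 -0.0005 -0.054000000000000006 [-1.8212130706036136, 0.5447849213904878, -3.8426289877123283] [0.0004219  0.00015699 0.0004712 ]
```

View pics/place.png

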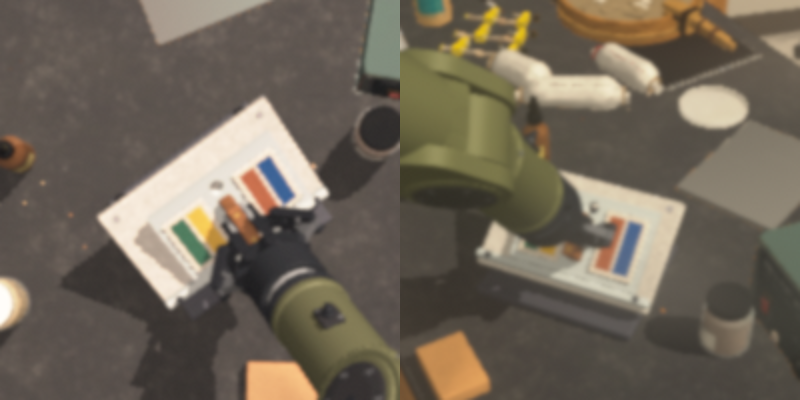

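The picture shows the plate just above the board, with its lower edge at the ledge and the hole to the right of the pin. I'll press down onto the ledge, lower the hole end until it rests on the pin, loosen the grip, and check.

```bash
cat >> h.py <<'E'
f0=np.array([-1.82,.54,-3.84])
def plate(p):
    "tilt of the plate relative to the board, from depth of the panels/plate, and lateral mean"
    W=cloud(p); Q=(W-BO)@B; m=cv2.erode(ctrl.regions_of(p,"carrier_mid")[0]["mask"].astype(np.uint8),np.ones((3,3)))>0
    q=Q[m]; q=q[np.isfinite(q[:,0])&(q[:,2]>.004)&(q[:,2]<.03)]
    for _ in range(6):
        A=np.c_[q[:,:2],np.ones(len(q))]; k=np.linalg.lstsq(A,q[:,2],rcond=None)[0]; r=abs(q[:,2]-A@k); q=q[r<max(.003,1.5*np.median(r))]
    return np.round(np.degrees(np.arctan(k[:2])),2),round(float(k[2]),4),len(q)
E
python3 - <<'E'
from h import *
ez=-.0005
for ex,pi in((-.055,8),(-.0555,8)):
    p,q=on_board(ex,-.012,ez,pi); ctrl.move_straight(p,q,velocity=.03); f=fb()-f0; print(ex,np.round(f,1))
    if f[0]>6: break
for pi in(7,6.5,6,5.5,5):
    p,q=on_board(ex+.0005,-.012,ez,pi); ctrl.move_straight(p,q,velocity=.03); f=fb()-f0; print(pi,np.round(f,1),ctrl.sense()["torque"]@BY)
    if f[2]>10: break
print(ctrl.sense()["time"])
ctrl.command_gripper(.022); s=ctrl.sense(); print(s["time"],s["finger_gap"],np.round(fb(),1))
ctrl.dwell(.1); 
for n in("top","scene"): print(plate(ctrl.snapshot(n)))
print(ex,pi,fb())
s=ctrl.snapshot("top");t=ctrl.snapshot("scene")
cv2.imwrite("pics/rel.png",np.hstack([cv2.resize(s["image"][130:270,190:330],(400,400)),cv2.resize(t["image"][130:270,230:370],(400,400))])[:,:,::-1])
E
```

```text
-0.055 [ 7.5 -0.4  3.7]
7 [ 6.8 -0.5  7.1] -0.3076761791054281
6.5 [7.9 0.1 5.8] -0.5034950382589282
6 [8.3 1.1 6.2] -0.556409150334738
5.5 [6.9 0.1 8.8] -0.5077374923204713
5 [ 4.6  0.7 13.4] -0.5646141178613857
15.9167
16.1583 0.022346171535461493 [-0.6 -0.1  0.3]
(array([2.99, 0.06]), 0.0167, 1667)
(array([ 4.76, -0.38]), 0.0169, 1061)
-0.055 5 [ 0.14566204  0.08094561 -0.55464932]
```

View pics/rel.png

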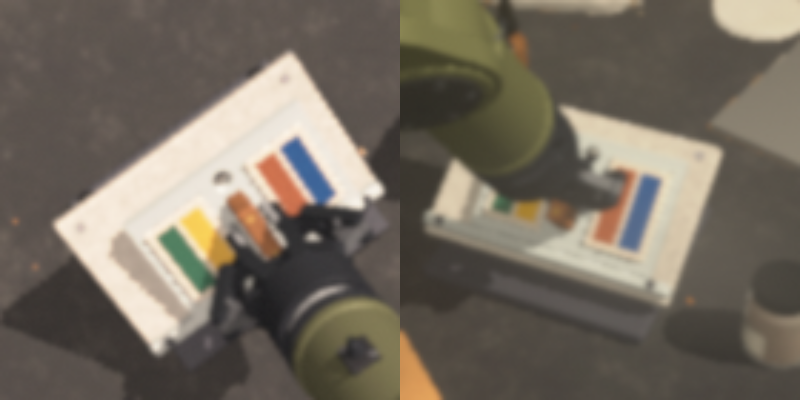

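Run:
```python
from h import *
ctrl.command_gripper(.020); b=fb(); ey=-.012
print(ctrl.sense()["finger_gap"])
while ey<.022:
    ey+=.001; p,q=on_board(-.0545,ey,.0005,5); ctrl.move_straight(p,q,velocity=.02); f=fb()-b
    t=plate(ctrl.snapshot("top")) ; print(round(ey,4),np.round(f,1),t[:2])
    if abs(f[1])>5: break
print(ctrl.sense()["time"])
for n in("top","scene"): print(plate(ctrl.snapshot(n)))
s=ctrl.snapshot("top");t=ctrl.snapshot("scene")
cv2.imwrite("pics/n1.png",np.hstack([cv2.resize(s["image"][130:270,190:330],(400,400)),cv2.resize(t["image"][130:270,230:370],(400,400))])[:,:,::-1])
```

```text
0.020404053831613186
-0.011 [ 1.   1.  -0.8] (array([ 3.21, -0.01]), 0.0166)
-0.01 [ 0.2 -0.1 -0.7] (array([3.11, 0.  ]), 0.0167)
-0.009 [-1.2 -1.5 -1.8] (array([ 3.1 , -0.04]), 0.0168)
-0.008 [ 0.5 -2.4 -0.6] (array([ 2.96, -0.1 ]), 0.0169)
-0.007 [-1.1 -3.2 -1.3] (array([2.84, 0.01]), 0.0167)
-0.006 [-0.1 -2.1 -0.6] (array([2.88, 0.03]), 0.0167)
-0.005 [-0.7 -2.2  0. ] (array([ 2.97, -0.07]), 0.0167)
-0.004 [ 0.9 -1.7 -2.1] (array([2.68, 0.06]), 0.0169)
-0.003 [ 1.2 -0.3 -1.5] (array([2.45, 0.05]), 0.0163)
-0.002 [ 0.2 -1.7 -1.5] (array([ 2.15, -0.1 ]), 0.0159)
-0.001 [ 1.  -1.2 -0.8] (array([1.93, 0.01]), 0.0154)
0.0 [ 1.2 -2.  -2.9] (array([ 1.28, -0.01]), 0.015)
0.001 [-0.2  0.1 -2.5] (array([-1.99,  0.12]), 0.0117)
0.002 [ 0.  -1.3 -1. ] (array([-1.85, -0.05]), 0.0117)
0.003 [-1.4 -3.1 -1.3] (array([-1.96, -0.07]), 0.0118)
0.004 [-1.5 -1.6 -0.8] (array([-2.23,  0.14]), 0.0118)
0.005 [-0.3 -3.1  1. ] (array([-1.87,  0.06]), 0.0117)
0.006 [-1.2 -3.6 -2.1] (array([-2.09,  0.08]), 0.0118)
0.007 [-1.7 -6.8 -2.9] (array([-2.21, -0.06]), 0.0119)
23.425
(array([-1.6 ,  0.04]), 0.0118, 1699)
(array([-0.64, -0.58]), 0.0118, 1063)
```

View pics/n1.png

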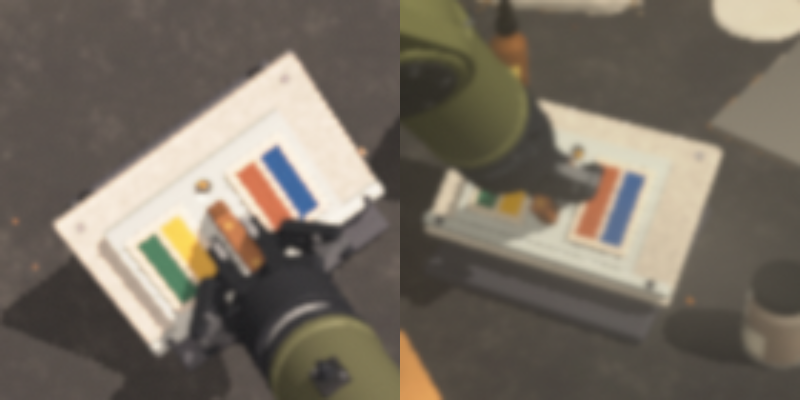

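The hole has dropped over the pin: brass shows in it at (203,186) of the left crop, the tilt fell by about 5° and the side force then rose. I'll back off, open and retreat.

Run:
```python
from h import *
p,q=on_board(-.0545,.0045,.0015,5); ctrl.move_straight(p,q,velocity=.03)
ctrl.command_gripper(.05); print(np.round(fb(),1))
R=Ro.from_quat(q).as_matrix()
p=p-.1*R[:,2]; ctrl.move_straight(p,velocity=.12)
try: ctrl.move_straight(np.array([.40,-.05,.25]),velocity=.25)
except ctrl.IKError as e: print(e)
ctrl.dwell(.3); S=ctrl.sense(); print(S["time"],S["ee_pos"],S["force"])
ps={n:ctrl.snapshot(n) for n in("top","scene")}
for n,p in ps.items():
    print(n,plate(p)); W=cloud(p)
    for k in("jar_dark","jar_white","dropper"):
        r=ctrl.regions_of(p,k)[0]; print(k,round(r["score"],2),np.round(np.nanmedian(W[r["mask"]],0),3))
    Q=(W-BO)@B; 
    print("bare board near plate tilt ref", [np.round(np.nanmedian(Q[(abs(Q[...,0]-a)<.01)&(abs(abs(Q[...,1])-.098)<.005)&(abs(Q[...,2])<.02)][:,2]),4) for a in(-.035,0,.035,.055)], "plate",[np.round(np.nanmedian(Q[(abs(Q[...,0]-a)<.005)&(abs(abs(Q[...,1]-.003)-.045)<.02)&(abs(Q[...,2])<.03)][:,2]),4) for a in(-.045,-.02,0,.02,.035)])
s,t=ps["top"],ps["scene"]
cv2.imwrite("pics/end.png",np.hstack([cv2.resize(s["image"][130:270,190:330],(400,400)),cv2.resize(t["image"][130:270,230:370],(400,400))])[:,:,::-1])
```

```text
[-1.  -0.6  0.9]
the arm cannot follow that straight line within its joint ranges
25.6583 [0.50073322 0.18314787 0.15818964] [-0.24620786  0.47082883 -0.26044642]
top (array([-0.82,  0.11]), 0.0113, 2070)
jar_dark 0.89 [0.65  0.053 0.068]
jar_white 0.66 [0.453 0.465 0.074]
dropper 0.71 [0.618 0.456 0.056]
bare board near plate tilt ref [np.float64(-0.0004), np.float64(-0.001), np.float64(-0.0008), np.float64(-0.0002)] plate [np.float64(0.0108), np.float64(0.0128), np.float64(0.0124), np.float64(0.0128), np.float64(0.0096)]
scene (array([-0.04,  0.17]), 0.0125, 1448)
jar_dark 0.65 [0.645 0.033 0.055]
jar_white 0.8 [0.442 0.45  0.043]
dropper 0.8 [0.622 0.45  0.057]
bare board near plate tilt ref [np.float64(0.0003), np.float64(0.0005), np.float64(-0.0001), np.float64(0.0008)] plate [np.float64(0.0117), np.float64(0.0136), np.float64(0.0138), np.float64(0.0135), np.float64(0.0108)]
```

View pics/end.png

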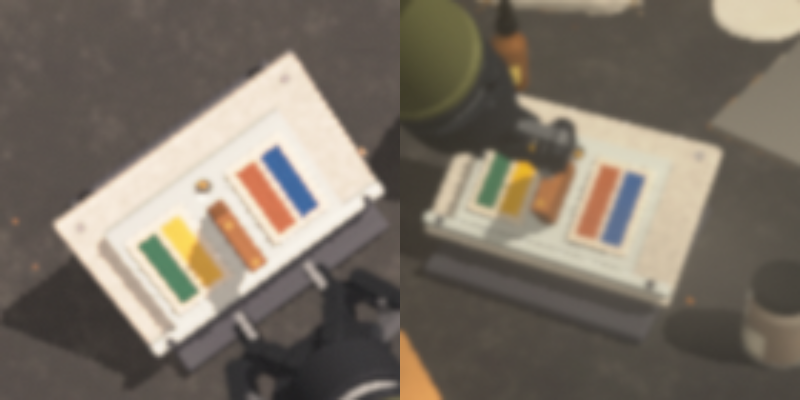

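The plate lies flat: the panels sit at 12.4 to 13.8 mm everywhere and the plate at about 10 to 11 mm at both ends. The pin shows in the hole and the gripper is clear, so I'll hand in.

```bash
python3 -c "
from h import *
ctrl.close_job()"
```

```text
the job is handed in; nothing more can be done
```

The carrier is on the stand, flat on the board, with its hole over the locating pin and let go. I handed the job in at about 26 s on the robot's clock.

I gripped the carrier by its rib and lowered it gently until I felt the board, then the ledge; the highest force in the readings was about 13 N. I let it rest on the pin with the hole about 12 mm to one side, then nudged it sideways with loosely opened fingers until the hole dropped.

**Last checks:**
- **Flat:** the plate's tilt fell by about 5° at the drop. Afterwards it read -0.8° (top view) and 0.0° (scene view) relative to the board. The painted panels were 12.4–13.8 mm above the board, against 13 mm expected.
- **Pin engaged:** brass shows in the hole, and the side force rose to 6.8 N as I kept nudging after the drop.
- **Bystanders:** both jars and the dropper bottle read unchanged in the top view. In the scene view, jar_white and the dropper shifted by up to about 10 mm, probably because the arm hid part of them there.
- **Robot clear:** the gripper had backed off 100 mm and the force was near zero. A further retreat was refused as out of joint range, so the arm stayed there, touching nothing.

The two cameras differed by up to about 4 mm sideways, so I used their average and relied on touch.

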